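# Line the chip cup and hold the chute shutter half open

### The job

Lower the loose orange cup into its steel twin in the seat at the end of the planer's chip chute, without dropping it in, until it is fully nested and upright, and let go of it. Only then slide the yellow-tabbed sprung shutter half open (not all the way to its stop), hold it steady there for at least two seconds, and finish while still holding it there against its spring. Leave the steel cup in its seat and everything else on the bench where it is.

Things in the scene. Friction and masses are not known exactly. Their poses are not given: they have to be found in the camera images.
- liner_center (a point): Orange plastic tapered cup, loose, standing upright on the bench; this point is its centre, half-way up. 80 mm tall, outer diameter 44 mm at the foot and 67 mm at the rim, wall 2.5 mm, raised inner floor 32 mm above its foot. 55 to 115 g. z is its upward axis; round, so its yaw does not matter.
- outer_center (a point): Steel-grey cup of the same shape and size, loose, standing in the seat; this point is its centre, half-way up. When nested, the orange cup's foot rests on this one's inner floor, so that its centre lies 32 mm above this point and its rim stands 32 mm above the steel rim.
- planer: Black planer on a wooden beam, fixed. Origin on the bench at the centre of the cup seat; x runs from the seat along the chute to the planer, z up. The aluminium chute, 70 mm wide, rises from its lip (118 mm high, x = 45 mm). Beam and planer begin at x = 135 mm: beam 420 mm long along y, planer 290 mm long, 207 mm high; yellow clamps beside it 192 mm high.
- seat (a point): Centre of the floor of the cup seat, 4 mm above the bench, in a dark ring 62 mm across and 13 mm high; axes as the planer's. The shutter crosses the chute 85 mm further along planer x, in a dark guide from y = -50 to 110 mm, 191 mm high, followed by a brass spring barrel (176 mm high) to y = 183 mm.
- shutter_tab (a point): Centre of the shutter's yellow upright tab, a block 28 mm along planer x, 14 mm along planer y and 40 mm high, with 20 mm of it above and below this point. Its underside, a yellow shoulder 20 by 30 mm, is 198 mm above the bench; it moves with the shutter. Axes as the planer's.
- shutter (a joint): Opening of the shutter in m: 0 shut (where its spring keeps it), 0.060 fully open at the stop, 0.030 half. It opens towards planer +y (the tab and the shutter move that way). The spring pushes it shut with about 4 N when shut, 10 N at half and 16 N fully open; it closes when let go.
- oil: Green oil bottle, red cap, diameter 48 mm, 120 mm tall, upright, origin under its centre. Leave alone.
- wax: Blue wax tin, diameter 66 mm, 60 mm tall, origin under its centre. Leave alone.
- tape: Yellow tape roll, diameter 90 mm, 25 mm high, origin under its centre. Leave alone.
- driver: Screwdriver lying on the bench, along its x axis. Leave alone.
- pushblock: Red push block with black handle, 75 by 170 mm, 81 mm high, origin under its centre. Leave alone.
- blank: Bare aluminium strip, 50 by 160 by 6 mm, origin under its centre. Leave alone.
- glasses: Clear safety glasses, 140 mm wide (y) and 125 mm long (x), 42 mm high, origin under the bridge. Leave alone.
There are look-alikes about, which are no part of the job. What is shaped like the part that bears outer_center but pink is not meant.

How it is judged:
On the way, in this order (a step that is already met when the one before it is completed fails the run):
1. the orange cup is fully nested in the steel cup, upright, in the seat, and let go (horizontal distance between liner_center and outer_center below 0.006 m and z of liner_center in the frame of outer_center between 0.027 and 0.038 m and angle between each of liner_center, outer_center's own z axis and vertical below 0.12 rad and horizontal distance between outer_center and planer below 0.008 m and height (world z) of outer_center below 0.052 m and contact force between the arm and liner below 0.1 N and contact force between the arm and outer below 0.1 N), for 0.2 s.
2. the shutter is held at half travel by the fingers, still, for 1.5 s (value of joint shutter between 0.024 and 0.036 m and velocity of joint shutter between -0.01 and 0.01 m/s and contact force between the fingers and shutter above 4 N), for 1.5 s.
At the end, for the whole second after the job is handed in: Shutter still at 24 to 36 mm of 60 mm, held by the fingers with over 4 N; orange cup nested (centres within 6 mm sideways, 27 to 38 mm apart in height), both cups within 0.12 rad of upright, steel cup within 8 mm of the seat centre and down in it; the robot touches neither cup (all of step 1 and all of step 2); the arm keeps its last pose, push and grip.
It fails at once if the shutter is opened (over 12 mm) before the orange cup is nested (value of joint shutter above 0.012 m and not (horizontal distance between liner_center and outer_center below 0.006 m and z of liner_center in the frame of outer_center between 0.027 and 0.038 m and angle between liner_center's own z axis and vertical below 0.12 rad)).
It fails at once if the shutter is run to its stop (over 54 mm) (value of joint shutter above 0.054 m).
It fails at once if the orange cup is dropped into the steel cup (faster than 0.7 m/s there) (horizontal distance between liner_center and outer_center below 0.03 m and z of liner_center in the frame of outer_center below 0.1 m and linear speed of liner above 0.7 m/s).
It fails at once if another thing on the bench is disturbed (moved over 30 mm) (distance of any of oil, wax, tape, driver, pushblock, blank, glasses from where it was at the start of the episode above 0.03 m).
It also fails if it takes over 62 s, if anything falls off the work surface, if the arm or the gripper's body presses on something with over 40 N, if the wrist force passes 120 N, or if a joint passes its speed limit or range.

### The arm

A 7-joint arm with a two-finger parallel gripper is mounted at the origin on the work surface. World frame = base frame: x ahead of the robot, y to its left, z up, the work surface at z = 0. Lengths are in m, angles in rad, forces in N, time in s.
With the tool pointing down it reaches from about 0.4 to 0.85 m from the base axis. Payload 10.4 kg.
Tool frame: the origin (TCP) lies on the centre line of the jaws, within the pads' length; the fingertips stand 14 mm ahead of it and the grasp point (between the pads) lies 5 mm behind it (ctrl.finger_overhang is the distance from the TCP to the fingertips, in m); z points along the fingers, y is the line along which they close (so a half turn about z gives the same grasp; the last joint's range is limited). The gripper opens to 87 mm and grips with 3 to 60 N. Pads are 19 mm wide; open, the fingers measure 117 mm over their backs; the gripper's body (75 mm by 190 mm) begins 51 mm behind the grasp point.
Start: joints at [1.196, 0.332, -0.065, 1.46, 0.022, 1.35, -0.088], TCP at [0.215, -0.587, 0.237] pointing down, gripper open.
Joint ranges: [-2.6, 2.6], [-0.5, 2.12], [-1.47, 1.34], [0.16, 2.42], [-1.27, 4.41], [0.06, 2.06], [-2.6, 2.6]. Speed limits (rad/s): [2.22, 2.22, 2.79, 2.79, 3.14, 3.14, 3.14].

### API

Orientations are given as a rotation vector (axis times angle).
In Python, from cell import read_state, vision, ctrl gives the robot as it stands.
- The arm moves only by the tool jog_arm, never from a script. Its argument "deltas" is a list of rows, each a list of 4 numbers: the shift along the tool's x, y, z in units of 30 mm (1.0 is 30 mm), then the turn about the tool's z in units of 5 degrees (1.0 is 5 degrees). In form: [[dx, dy, dz, yaw], ...]. A call has 1 to 20 rows; each row shifts and turns the commanded pose from where the row before left it, along the tool's axes as they then stand; what a row does not reach is not made up. A row lasts 1/12 s, in which the tool goes at most 41.7 mm and 7.16 degrees, less where a joint would pass 70% of its speed; a pose out of reach is approached as far as the arm can. A call is refused whole if a number of a shift passes 1 or a number of a turn 1, either way. A call with a gripper value outside its range is refused whole. "claw" is the finger opening in mm, from 0 to 87, set as the call begins (left out, the last holds). The fingers move at their own pace and stop on an object; "squeeze" is the grip in N (left out, the last holds). Time passes only in rows, so rows that do not move let the fingers close. It gives the time, the measured TCP pose, the force, the opening and the grip force at its end, in the units of the state.
- read_state(): the state, without advancing time (a new reading comes with each control period).
- vision.capture(name): name is "scene" or "top"; returns the picture (420x560x3 uint8, blue, green, red); there is no depth.
- vision.camera_params(name): a dict with "camera_matrix" (3x3 intrinsics, pixels), "origin" and "rotation" of the camera in the world. Camera axes: x right, y down, z forward; pixel columns grow to the right and rows downward; lengths in m; the calibration is good to about 2 mm. A picture is of the moment at which its call begins. camera_params takes no time and is no camera call.
- ctrl.finish_job(): hands the job in; it is judged then, once.
The state is a dict: "time_s": time; "joints": joint angles; "joint_velocities": joint speeds; "joint_torque": joint torques, N m; "eef_pos": TCP position; "eef_rot": TCP orientation; "force": force on the tool from outside, world axes, zero at the start; "wrist_torque": the same for the moment, N m; "gripper_width": finger opening in m; "gripper_force": force on a finger pad.
Only numpy, scipy, OpenCV 4.12 (cv2) and the standard library are available. Lean on these libraries where they do the work, as an engineer would, in place of code of your own. Each camera call takes 0.05 s, during which the arm holds its last target. There are 200 camera calls.

## Working session

There is one attempt and no reset: what is moved stays moved. The work goes in short steps, Python scripts to look and compute and a tool call to move; the robot and the scene stay as the last step left them, time stands still between calls to the robot, and variables do not carry over. Pictures are saved under pics/ and viewed, at most 10 in all, crops included, and the job is handed in when it is done.

Besides the shell and the picture viewer there is one more tool, called after "Request:" in YAML: its name, and indented under it one key for each argument. jog_arm: Moves the arm, as the interface text tells. Its arguments: {"type":"object","properties":{"deltas":{"type":"array","items":{"type":"array","items":{"type":"number"}}},"claw":{"type":"number"},"squeeze":{"type":"number"}},"required":["deltas"]}

```bash
mkdir -p pics; cat > h.py <<'E'
import numpy as np, cv2
from cell import read_state, vision, ctrl
def P(n):
    p=vision.camera_params(n); return np.array(p["camera_matrix"]),np.array(p["origin"]),np.array(p["rotation"])
def ray(n,u,v):
    K,o,R=P(n); return o,R@np.linalg.solve(K,[u,v,1.])
def plane(n,u,v,z):
    o,d=ray(n,u,v); return o+d*(z-o[2])/d[2]
def proj(n,p):
    K,o,R=P(n); q=K@(R.T@(np.array(p)-o)); return q[:2]/q[2]
E
python3 - <<'E'
from h import *
for n in("scene","top"):
    cv2.imwrite(f"pics/{n}0.png",vision.capture(n)); print(n,*P(n))
print(read_state())
E
```

```text
scene [[439.8472222    0.         279.25418002]
 [  0.         439.8472222  202.28912809]
 [  0.           0.           1.        ]] [ 1.29031076 -0.01761417  0.95422141] [-1.79072463 -1.68541766  0.72096556]
top [[457.71938844   0.         274.32399666]
 [  0.         457.71938844 211.1474434 ]
 [  0.           0.           1.        ]] [ 0.28598446 -0.00214284  1.31323461] [-2.11424501  2.12985612 -0.1458893 ]
{'time_s': 0.1, 'joints': array([ 1.19641438,  0.33280122, -0.06469687,  1.46083677,  0.0215921 ,
        1.34991123, -0.0884781 ]), 'joint_velocities': array([-0.00018488, -0.0026675 ,  0.00049323, -0.00157542,  0.00197292,
       -0.00022434,  0.0005031 ]), 'joint_torque': array([ 1.10094541e-03, -6.24547362e+01,  2.45657534e-02, -3.90715456e+01,
       -6.14874344e-02,  3.65640863e-02,  7.12526639e-05]), 'eef_pos': array([ 0.21524346, -0.58642127,  0.23584796]), 'eef_rot': array([-3.09189790e+00, -5.49572955e-01,  4.24073197e-04]), 'force': array([-0.92194607,  0.58962562, -0.51432771]), 'wrist_torque': array([ 0.00479514,  0.00620234, -0.02113532]), 'gripper_force': 0.0, 'gripper_width': 0.08704047501855197}
```

View pics/scene0.png

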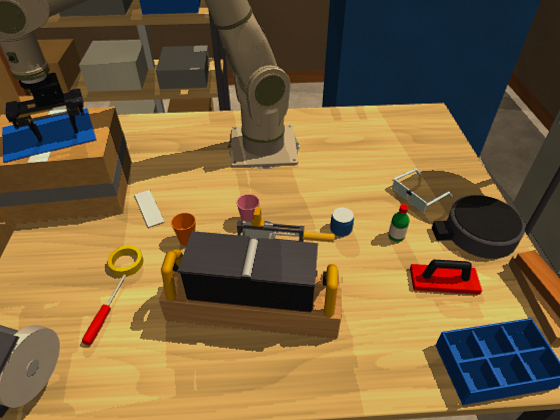

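View pics/top0.png

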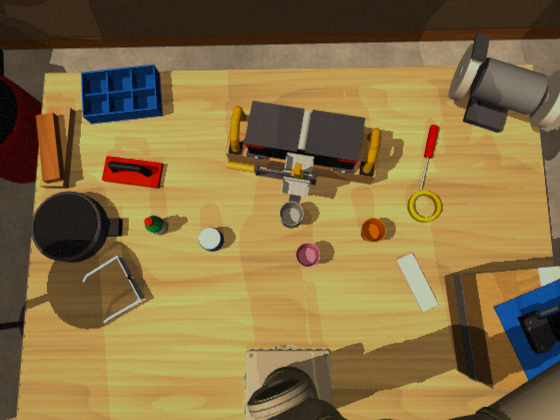

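```bash
sed -i 's/np.array(p\["rotation"\])$/cv2.Rodrigues(np.array(p["rotation"]))[0]/' h.py
python3 - <<'E'
from h import *
t=cv2.imread("pics/top0.png"); s=cv2.imread("pics/scene0.png")
a=cv2.resize(t[140:270,220:400],None,fx=4,fy=4,interpolation=cv2.INTER_CUBIC)[:520]
cv2.imwrite("pics/c_top.png",a)
b=cv2.resize(s[180:300,150:350],None,fx=4,fy=4,interpolation=cv2.INTER_CUBIC)
cv2.imwrite("pics/c_scene.png",b)
print(P("top")[2],P("scene")[2])
for n,im,r in(("top",t,(200,260,350,400)),("scene",s,(205,250,165,205))):
    h=cv2.cvtColor(im,cv2.COLOR_BGR2HSV)
    m=cv2.inRange(h,(3,150,60),(14,255,255)); k=np.zeros_like(m); k[r[0]:r[1],r[2]:r[3]]=m[r[0]:r[1],r[2]:r[3]]
    c=max(cv2.findContours(k,0,1)[0],key=cv2.contourArea); print(n,cv2.boundingRect(c),cv2.minEnclosingCircle(c),cv2.contourArea(c))
    if n=="top": print(plane(n,*cv2.minEnclosingCircle(c)[0],.08))
for nm,u,v,z in(("steel",291,214,.084),("tab",297,170,.238),("pink",308,255,.08)): print(nm,plane("top",u,v,z))
E
```

```text
[[-0.00496675 -0.98631084  0.16482191]
 [-0.99957302  0.00964284  0.02758254]
 [-0.02879431 -0.16461453 -0.9859376 ]] [[ 0.05998065  0.69033236 -0.72100177]
 [ 0.9981987  -0.04241873  0.0424265 ]
 [-0.0012956  -0.7222478  -0.69163317]]
top (361, 219, 24, 22) ((372.4637756347656, 230.52174377441406), 12.061909675598145) 376.0
[ 0.43658827 -0.2321409   0.08      ]
scene (172, 213, 23, 33) ((184.5, 228.9375), 16.13248634338379) 476.0
steel [ 0.48317477 -0.01305977  0.084     ]
tab [ 0.56595981 -0.02735463  0.238     ]
pink [ 0.37193428 -0.05747063  0.08      ]
```

View pics/c_top.png

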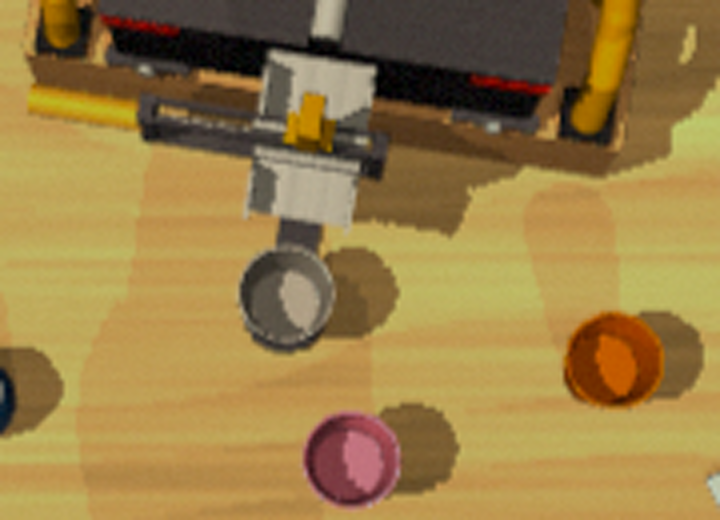

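View pics/c_scene.png

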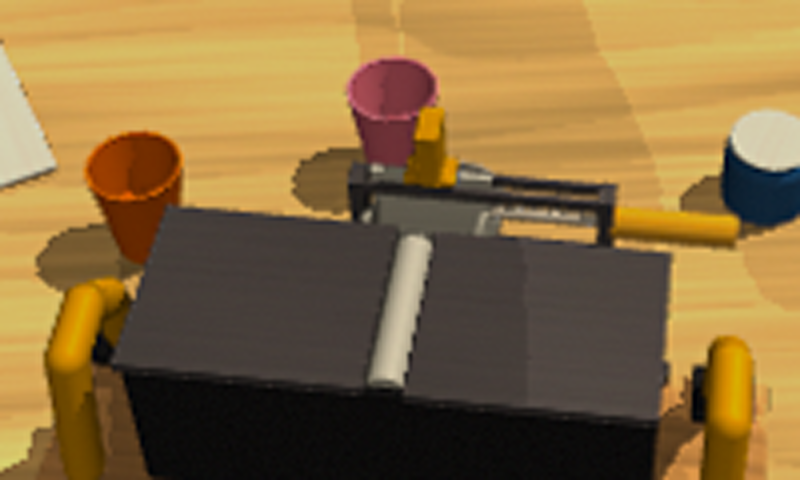

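Candidates for the orange cup: orange at top (373.6,229.5) and the pink look-alike at (307.6,254.6). For the steel cup: grey at (291.3,213.4), which stands in the seat ring, and again pink. I choose orange and grey, and the close crops confirm this. The tab is the yellow block at scene (257,216), distinct from the clamps and the barrel.

```bash
cat >> h.py <<'E'
def go(p,yaw=None):
    """shift in tool axes (units of 30mm) to world point p"""
    s=read_state(); R=cv2.Rodrigues(s["eef_rot"])[0]; d=R.T@(np.array(p)-s["eef_pos"])/.03
    print("eef",s["eef_pos"].round(4),"tool x",R[:,0].round(3),"y",R[:,1].round(3),"z",R[:,2].round(3),"shift units",d.round(2))
def tri(a,b):
    o1,d1=ray("top",*a);o2,d2=ray("scene",*b)
    A=np.c_[d1,-d2]; t=np.linalg.lstsq(A,o2-o1,rcond=None)[0]; x,y=o1+t[0]*d1,o2+t[1]*d2
    return (x+y)/2,np.linalg.norm(x-y)
E
python3 - <<'E'
from h import *
c=lambda x,y:(220+x/4-.375,140+y/4-.375)
s=lambda x,y:(150+x/4-.375,180+y/4-.375)
print("orange",plane("top",*c(615,359.5),.08),plane("scene",*s(134,168),.08),tri(c(615,359.5),s(134,168)))
print("steel",plane("top",*c(286.5,295),.084))
L=plane("top",*c(247,215),.118);Rr=plane("top",*c(352,228),.118);d=L-Rr
print("lip",L,Rr,np.linalg.norm(d),"theta",np.arctan2(-d[0],d[1]))
L=plane("top",*c(143,98),.191);Rr=plane("top",*c(386,135),.191);d=L-Rr
print("guide",L,Rr,np.linalg.norm(d),"theta",np.arctan2(-d[0],d[1]))
print("tab top",plane("top",*c(314,97),.238),plane("scene",*s(432,113),.238))
go([.436,-.233,.15])
E
```

```text
orange [ 0.43934137 -0.23469599  0.08      ] [ 0.43946762 -0.23232587  0.08      ] (array([ 0.4392612 , -0.23352837,  0.07994875]), np.float64(0.0023168339237375703))
steel [ 0.48488907 -0.01375785  0.084     ]
lip [0.5336228  0.01226119 0.118     ] [ 0.5240489  -0.05741221  0.118     ] 0.07032809867143328 theta -0.13655602720210744
guide [0.59482948 0.07667396 0.191     ] [ 0.56886372 -0.07638284  0.191     ] 0.15524369550051262 theta -0.1680479053738186
tab top [ 0.58118511 -0.0302751   0.238     ] [ 0.55932765 -0.02497109  0.238     ]
eef [ 0.2152 -0.5864  0.2358] tool x [ 0.939  0.345 -0.   ] y [ 0.345 -0.939 -0.001] z [-0.     0.001 -1.   ] shift units [10.97 -8.52  2.87]
```

Request:
jog_arm:
  deltas:
    - [0.79,-0.605,0,0]
    - [0.79,-0.605,0,0]
    - [0.79,-0.605,0,0]
    - [0.79,-0.605,0,0]
    - [0.79,-0.605,0,0]
    - [0.79,-0.605,0,0]
    - [0.79,-0.605,0,0]
    - [0.79,-0.605,0,0]
    - [0.79,-0.605,0,0]
    - [0.79,-0.605,0,0]
    - [0.79,-0.605,0,0]
    - [0.79,-0.605,0,0]
    - [0.79,-0.605,0,0]
    - [0.79,-0.605,0,0]
    - [0,0,0,0.96]
    - [0,0,0,0.96]
    - [0,0,0,0.96]
    - [0,0,0,0.96]
    - [0,0,0,0.96]
    - [0,0,0,0.96]
  claw: 87

```text
time_s: 1.77
eef_pos: [0.4391, -0.2338, 0.2362]
eef_rot: [-3.132, 0.243, 0.001]
force: [0.2, -0.2, -1.1]
gripper_width: 0.0868
gripper_force: 0.0
```

```bash
python3 -c "
from h import *
go([.4393,-.2335,.066])"
```

```text
eef [ 0.4391 -0.2338  0.2362] tool x [ 0.988 -0.154 -0.001] y [-0.154 -0.988 -0.   ] z [-0.001  0.    -1.   ] shift units [ 0.01 -0.01  5.67]
```

Request:
jog_arm:
  deltas:
    - [0,0,0.7,0]
    - [0,0,0.7,0]
    - [0,0,0.7,0]
    - [0,0,0.7,0]
    - [0,0,0.7,0]
    - [0,0,0.7,0]
    - [0,0,0.7,0]
    - [0,0,0.35,0]
    - [0,0,0.3,0]
    - [0,0,0,0]

```text
time_s: 2.6
eef_pos: [0.4386, -0.2335, 0.0687]
eef_rot: [-3.132, 0.237, 0.003]
force: [-0.7, -0.2, 0.6]
gripper_width: 0.0867
gripper_force: 0.0
```

Request:
jog_arm:
  deltas:
    - [0,0,0,0]
    - [0,0,0,0]
    - [0,0,0,0]
    - [0,0,0,0]
    - [0,0,0,0]
    - [0,0,0,0]
    - [0,0,0,0]
    - [0,0,0,0]
  claw: 50
  squeeze: 12

```text
time_s: 3.27
eef_pos: [0.4399, -0.2342, 0.0708]
eef_rot: [3.132, -0.237, 0.002]
force: [-0.7, -0.2, 6.7]
gripper_width: 0.0659
gripper_force: 11.5
```

Request:
jog_arm:
  deltas:
    - [0,0,-0.3,0]
    - [0,0,-0.6,0]
    - [0,0,-0.8,0]
    - [0,0,-0.8,0]
    - [0,0,-0.8,0]
    - [0,0,-0.6,0]
    - [0,0,-0.3,0]
    - [0,0,0,0]

```text
time_s: 3.93
eef_pos: [0.4401, -0.2342, 0.1982]
eef_rot: [3.131, -0.237, 0.005]
force: [-0.4, 0.0, -1.2]
gripper_width: 0.0661
gripper_force: 11.9
```

```bash
python3 -c "
from h import *
go([.4847,-.0145,.194])
t=vision.capture('top');s=vision.capture('scene')
a=cv2.resize(t[150:270,280:420],(560,480));b=cv2.resize(s[100:280,120:300],(480,480))
cv2.imwrite('pics/g.png',np.hstack([a,b])[:, :800] if 0 else cv2.resize(np.hstack([a,b]),(800,369)))"
```

```text
eef [ 0.4401 -0.2342  0.1982] tool x [ 0.989 -0.15   0.003] y [-0.15  -0.989  0.001] z [ 0.003 -0.002 -1.   ] shift units [ 0.37 -7.46  0.13]
```

View pics/g.png

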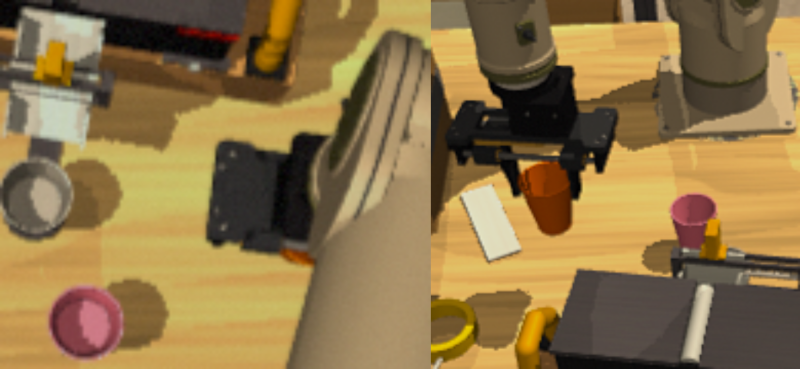

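Orange cup is held by the rim between the fingers, at about (545,200) in the right half. Checking its tilt and position with the foot and rim.

```bash
python3 -c "
from h import *
s=vision.capture('scene');h=cv2.cvtColor(s,cv2.COLOR_BGR2HSV)
m=cv2.inRange(h,(3,150,40),(14,255,255)); k=m*0; k[150:225,140:205]=m[150:225,140:205]
c=max(cv2.findContours(k,0,1)[0],key=cv2.contourArea)[:,0]; print('mask',c.min(0),c.max(0))
a=np.linspace(0,6.28,60)
e=read_state()['eef_pos']
for f in (e[2]-.069,e[2]-.071):
  for r,z in((.022,0),(.0335,.08)):
    q=np.array([proj('scene',[e[0]+r*np.cos(t),e[1]+r*np.sin(t),f+z]) for t in a]); print(r,q.min(0).round(1),q.max(0).round(1))
for y in range(c[:,1].min(),c[:,1].max()+1,4):
  x=np.where(k[y])[0]; print(y,x.min(),x.max())
"
```

```text
mask [162 178] [188 214]
0.022 [171.7 203.9] [188.4 215.4]
0.0335 [161.8 178.7] [188.4 196.2]
0.022 [171.9 204.4] [188.5 216. ]
0.0335 [161.9 179.3] [188.5 196.8]
178 174 175
182 168 185
186 163 186
190 163 187
194 166 188
198 167 187
202 169 187
206 171 187
210 173 187
214 177 179
```

Request:
jog_arm:
  deltas:
    - [0.03,-0.3,0,0]
    - [0.03,-0.6,0,0]
    - [0.03,-0.7,0,0]
    - [0.03,-0.7,0,0]
    - [0.03,-0.7,0,0]
    - [0.03,-0.7,0,0]
    - [0.03,-0.7,0,0]
    - [0.03,-0.7,0,0]
    - [0.03,-0.7,0,0]
    - [0.03,-0.7,0,0]
    - [0.03,-0.5,0,0]
    - [0.03,-0.35,0,0]
    - [0,-0.1,0,0]
    - [0,0,0,0]
    - [0,0,0,0]

```text
time_s: 5.33
eef_pos: [0.4833, -0.0153, 0.1957]
eef_rot: [3.132, -0.238, -0.001]
force: [0.3, 0.1, -0.6]
gripper_width: 0.066
gripper_force: 11.9
```

```bash
python3 -c "
from h import *
go([.4847,-.0142,.105])
s=vision.capture('scene');t=vision.capture('top')
cv2.imwrite('pics/n1.png',np.hstack([cv2.resize(s[130:250,200:300],(400,480)),cv2.resize(t[150:270,240:340],(400,480))]))"
```

```text
eef [ 0.4833 -0.0153  0.1957] tool x [ 0.989 -0.151 -0.001] y [-0.151 -0.989  0.   ] z [-0.001 -0.    -1.   ] shift units [ 0.04 -0.04  3.02]
```

View pics/n1.png

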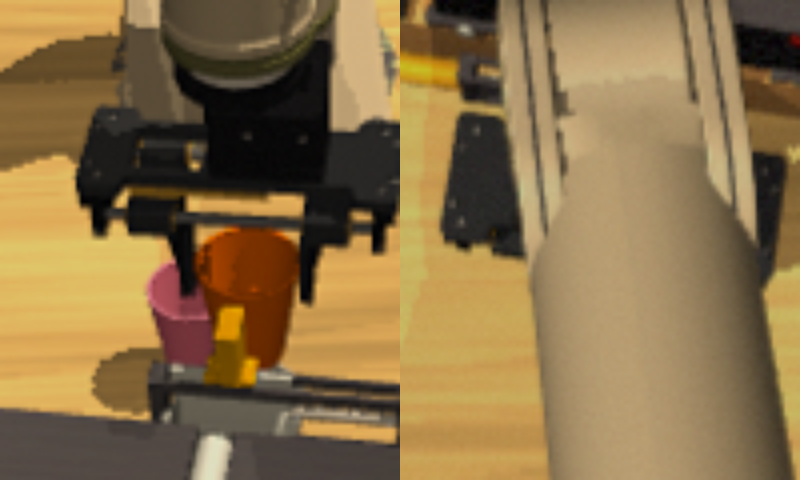

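The orange cup hangs over the seat (rim about crop (248,258)), clear of the chute. Lowering.

Request:
jog_arm:
  deltas:
    - [0.02,-0.02,0.2,0]
    - [0.02,-0.02,0.3,0]
    - [0,0,0.3,0]
    - [0,0,0.3,0]
    - [0,0,0.3,0]
    - [0,0,0.3,0]
    - [0,0,0.3,0]
    - [0,0,0.2,0]
    - [0,0,0.1,0]
    - [0,0,0.1,0]
    - [0,0,0.1,0]
    - [0,0,0,0]

```text
time_s: 6.43
eef_pos: [0.4849, -0.0135, 0.1207]
eef_rot: [3.133, -0.237, -0.0]
force: [-0.5, -0.1, -0.5]
gripper_width: 0.0662
gripper_force: 11.9
```

Request:
jog_arm:
  deltas:
    - [0,0,0.1,0]
    - [0,0,0.1,0]
    - [0,0,0.1,0]
    - [0,0,0.05,0]
    - [0,0,0,0]

```text
time_s: 6.85
eef_pos: [0.4848, -0.0135, 0.1102]
eef_rot: [3.133, -0.237, -0.001]
force: [0.4, 1.1, -0.3]
gripper_width: 0.0662
gripper_force: 11.9
```

Request:
jog_arm:
  deltas:
    - [0,0,0.06,0]
    - [0,0,0.06,0]
    - [0,0,0,0]
    - [0,0,0,0]

```text
time_s: 7.18
eef_pos: [0.4852, -0.0135, 0.1072]
eef_rot: [3.133, -0.237, 0.001]
force: [0.4, -0.6, 2.0]
gripper_width: 0.0657
gripper_force: 11.8
```

Request:
jog_arm:
  deltas:
    - [0,0,0.05,0]
    - [0,0,0.05,0]
    - [0,0,0,0]
    - [0,0,0,0]

```text
time_s: 7.52
eef_pos: [0.4864, -0.0134, 0.1052]
eef_rot: [-3.133, 0.237, -0.005]
force: [1.8, 0.8, 8.8]
gripper_width: 0.066
gripper_force: 11.3
```

Contact at the expected height. Releasing slowly, then rising.

Request:
jog_arm:
  deltas:
    - [0,0,0,0]
    - [0,0,0,0]
    - [0,0,0,0]
    - [0,0,0,0]
    - [0,0,0,0]
    - [0,0,0,0]
  claw: 84

```text
time_s: 8.02
eef_pos: [0.4848, -0.0136, 0.1038]
eef_rot: [3.133, -0.237, -0.001]
force: [-0.2, 0.9, 0.4]
gripper_width: 0.0835
gripper_force: 0.0
```

Request:
jog_arm:
  deltas:
    - [0,0,-0.15,0]
    - [0,0,-0.3,0]
    - [0,0,-0.5,0]
    - [0,0,-0.8,0]
    - [0,0,-0.8,0]
    - [0,0,-0.8,0]
    - [0,0,-0.8,0]
    - [0,0,-0.8,0]
    - [0,0,0,0]

```text
time_s: 8.77
eef_pos: [0.4868, -0.0132, 0.258]
eef_rot: [3.132, -0.236, 0.012]
force: [-0.3, 0.7, -0.5]
gripper_width: 0.0842
gripper_force: 0.0
```

Request:
jog_arm:
  deltas:
    - [0,1,0,0]
    - [0,1,0,0]
    - [0,1,0,0]
    - [0,1,0,0]
    - [0,1,0,0]
    - [0,1,0,0]
    - [0,1,0,0]
    - [0,0,0,0]
    - [0,0,0,0]

```text
time_s: 9.52
eef_pos: [0.4528, -0.2225, 0.2527]
eef_rot: [-3.132, 0.242, -0.0]
force: [-0.2, 0.4, 0.4]
gripper_width: 0.0842
gripper_force: 0.0
```

```bash
python3 -c "
from h import *
go([.4847,-.0142,.105])
s=vision.capture('scene');t=vision.capture('top')
cv2.imwrite('pics/full_s.png',s);cv2.imwrite('pics/full_t.png',t)
cv2.imwrite('pics/n2.png',np.hstack([cv2.resize(s[180:260,220:300],(400,400),interpolation=2),cv2.resize(t[150:230,250:330],(400,400),interpolation=2)]))"
```

```text
eef [ 0.4528 -0.2225  0.2527] tool x [ 0.988 -0.154  0.   ] y [-0.154 -0.988 -0.   ] z [ 0.  0. -1.] shift units [-0.02 -7.02  4.92]
```

View pics/n2.png

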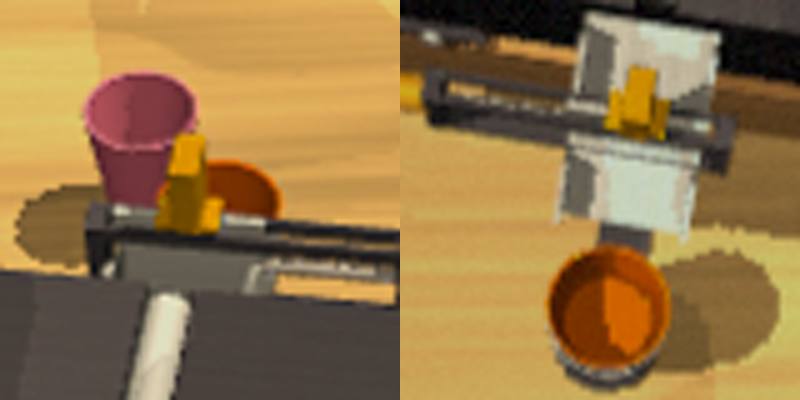

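Orange cup sits concentric in the steel cup (top crop rim centre about (609,305), steel showing evenly beneath). The tab is at top crop (642,97) and scene crop (188,140), still shut.

```bash
python3 -c "
from h import *
T=lambda x,y:(250+(x-400)/5-.4,150+y/5-.4); S=lambda x,y:(220+x/5-.4,180+y/5-.4)
print('liner rim',plane('top',*T(609,305),.116))
print('tab',plane('top',*T(642,97),.238),plane('scene',*S(190,141),.238),tri(T(642,97),S(190,141)))
print('seat+85',np.array([.4846,-.015])+.085*np.array([np.cos(.15),-np.sin(.15)]))
go([.568,-.0275,.258])"
```

```text
liner rim [ 0.48715792 -0.01393517  0.116     ]
tab [ 0.5684163 -0.0298007  0.238    ] [ 0.55907526 -0.02502299  0.238     ] (array([ 0.56649935, -0.02727887,  0.24535164]), np.float64(0.0046642791634994695))
seat+85 [ 0.56864554 -0.02770224]
eef [ 0.4537 -0.2202  0.2528] tool x [ 0.989 -0.149  0.   ] y [-0.149 -0.989 -0.   ] z [ 0.  0. -1.] shift units [ 2.81 -6.92 -0.17]
```

Request:
jog_arm:
  deltas:
    - [0,0,-0.7,0]
    - [0.28,-0.6,0,0]
    - [0.28,-0.7,0,0]
    - [0.28,-0.7,0,0]
    - [0.28,-0.7,0,0]
    - [0.28,-0.7,0,0]
    - [0.28,-0.7,0,0]
    - [0.28,-0.7,0,0]
    - [0.28,-0.7,0,0]
    - [0.28,-0.7,0,0]
    - [0.28,-0.7,0,0]
    - [0,0,0,0]
    - [0,0,0,0]
    - [0,0,0,0]
  claw: 70

```text
time_s: 10.78
eef_pos: [0.5672, -0.0287, 0.2735]
eef_rot: [3.132, -0.235, -0.0]
force: [-0.2, 0.1, 0.2]
gripper_width: 0.0698
gripper_force: 0.0
```

```bash
python3 -c "
from h import *
go([.568,-.028,.220])
cv2.imwrite('pics/n3.png',cv2.resize(vision.capture('scene')[120:240,200:340],(700,600),interpolation=2))"
```

```text
eef [ 0.5672 -0.0287  0.2735] tool x [ 0.989 -0.149 -0.   ] y [-0.149 -0.989  0.   ] z [-0. -0. -1.] shift units [ 0.02 -0.03  1.78]
```

View pics/n3.png

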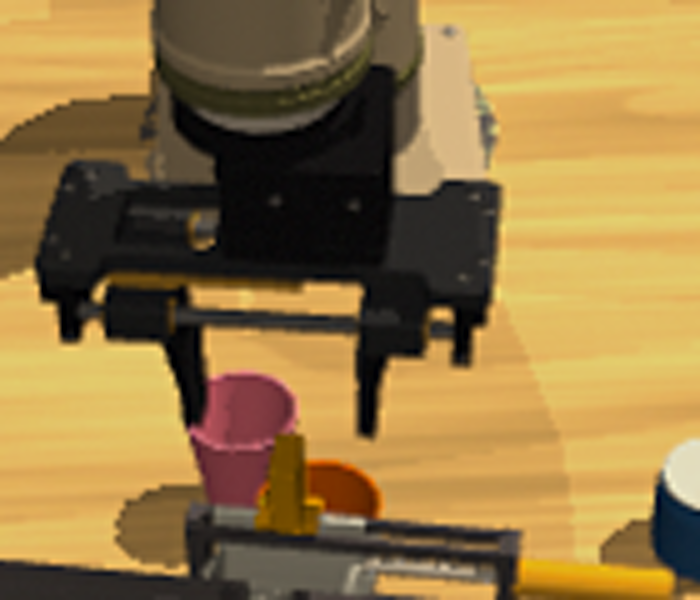

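The tab (290,440) stands between the open fingers (193 and 367). Lowering and gripping it.

Request:
jog_arm:
  deltas:
    - [0,0,0.4,0]
    - [0,0,0.6,0]
    - [0,0,0.5,0]
    - [0,0,0.25,0]
    - [0,0,0,0]
    - [0,0,0,0]

```text
time_s: 11.33
eef_pos: [0.5673, -0.0295, 0.2209]
eef_rot: [3.132, -0.238, -0.001]
force: [0.8, -0.4, -0.4]
gripper_width: 0.0703
gripper_force: 0.0
```

Request:
jog_arm:
  deltas:
    - [0,0,0,0]
    - [0,0,0,0]
    - [0,0,0,0]
    - [0,0,0,0]
    - [0,0,0,0]
    - [0,0,0,0]
    - [0,0,0,0]
    - [0,0,0,0]
    - [0,0,0,0]
    - [0,0,0,0]
    - [0,0,0,0]
    - [0,0,0,0]
  claw: 5
  squeeze: 30

```text
time_s: 12.33
eef_pos: [0.5677, -0.0279, 0.2209]
eef_rot: [-3.131, 0.235, -0.001]
force: [0.7, 5.8, -1.3]
gripper_width: 0.0146
gripper_force: 30.0
```

Request:
jog_arm:
  deltas:
    - [0,-0.05,0,0]
    - [0,-0.1,0,0]
    - [0,-0.1,0,0]
    - [0,-0.1,0,0]
    - [0,-0.1,0,0]
    - [0,-0.1,0,0]
    - [0,-0.1,0,0]
    - [0,-0.1,0,0]
    - [0,-0.1,0,0]
    - [0,-0.1,0,0]
    - [0,-0.05,0,0]
    - [0,-0.05,0,0]
    - [0,0,0,0]
    - [0,0,0,0]
    - [0,0,0,0]

```text
time_s: 13.58
eef_pos: [0.5725, -0.0013, 0.2209]
eef_rot: [3.128, -0.242, 0.001]
force: [0.8, -9.1, -0.1]
gripper_width: 0.014
gripper_force: 29.9
```

```bash
python3 -c "
from h import *
e=read_state()['eef_pos']; print(e,(e[:2]-[.5677,-.0279])@[.15,.989])
s=vision.capture('scene');t=vision.capture('top')
cv2.imwrite('pics/n4.png',cv2.resize(s[150:240,210:330],(800,600),interpolation=2))"
```

```text
[ 0.57250178 -0.00125696  0.22094561] 0.0270702340408674
```

View pics/n4.png

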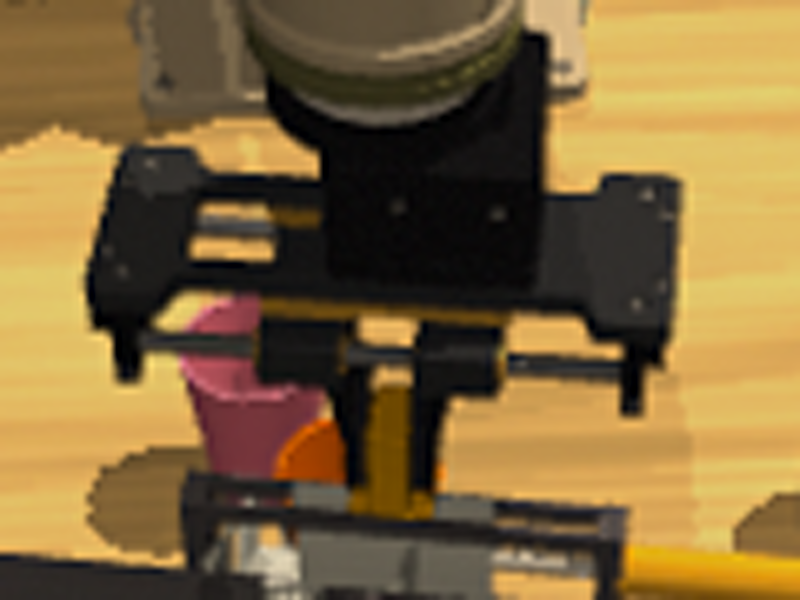

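The tab (390,440) is gripped and has travelled about 27 mm; the orange cup is untouched behind. A further 3 mm, then hold.

Request:
jog_arm:
  deltas:
    - [0,-0.05,0,0]
    - [0,-0.05,0,0]
    - [0,0,0,0]
    - [0,0,0,0]
    - [0,0,0,0]
    - [0,0,0,0]
    - [0,0,0,0]
    - [0,0,0,0]
    - [0,0,0,0]
    - [0,0,0,0]
    - [0,0,0,0]
    - [0,0,0,0]
    - [0,0,0,0]
    - [0,0,0,0]
    - [0,0,0,0]
    - [0,0,0,0]
    - [0,0,0,0]
    - [0,0,0,0]
    - [0,0,0,0]
    - [0,0,0,0]

```text
time_s: 15.35
eef_pos: [0.573, 0.0015, 0.2209]
eef_rot: [3.128, -0.242, 0.001]
force: [1.7, -10.4, 0.6]
gripper_width: 0.0138
gripper_force: 29.9
```

Request:
jog_arm:
  deltas:
    - [0,0,0,0]
    - [0,0,0,0]
    - [0,0,0,0]
    - [0,0,0,0]
    - [0,0,0,0]
    - [0,0,0,0]
    - [0,0,0,0]
    - [0,0,0,0]
    - [0,0,0,0]
    - [0,0,0,0]
    - [0,0,0,0]
    - [0,0,0,0]
    - [0,0,0,0]
    - [0,0,0,0]
    - [0,0,0,0]
    - [0,0,0,0]
    - [0,0,0,0]
    - [0,0,0,0]
    - [0,0,0,0]
    - [0,0,0,0]

```text
time_s: 17.02
eef_pos: [0.573, 0.0015, 0.221]
eef_rot: [3.128, -0.242, 0.001]
force: [0.4, -9.8, 0.9]
gripper_width: 0.0141
gripper_force: 29.9
```

Travel is about 30 mm at about 10 N, steady for over 3 s. Handing in.

```bash
python3 -c "
from h import *
print(ctrl.finish_job())"
```

```text
the job is handed in; nothing more can be done
None
```

The orange cup is nested upright in the steel cup and released, and the shutter was held at about 30 mm (half open, about 10 N) for over 3 s and was still held when I handed the job in; the hand-in returned no verdict.

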